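# Show the van's tag to the bench camera in the sprung mirror

### The job

On the inspection viewer, draw the sprung mirror carriage along its rail, away from the camera, until its white pointer stands at the red mark, and turn the mirror by the yellow grip on top so that the camera, looking along the rail, sees the orange tag on the model van in it. Both are sprung and go back if let go, so finish while still holding the yellow grip there, mirror steady, and leave the other things on the bench where they are.

Things in the scene. Friction and masses are not known exactly. Their poses are not given: they have to be found in the camera images.
- lens (a point): Front glass of the bench camera (white box 62 x 75 x 60 mm, black lens) fixed at one end of the viewer, an aluminium base 100 x 410 x 12 mm with a steel rail along its middle. The point is the centre of the front glass, 85 mm above the table. Its axes are the viewer's: z up, y along the rail; the camera looks along -y, straight at the mirror's turning axis. The camera's top is 115 mm above the table. The viewer is fixed, its place and yaw differ each time.
- carriage (a joint): Travel of the black mirror carriage (52 x 50 x 22 mm) along the rail away from the camera (viewer's -y), m: 0 at home, up to 0.12. A spring draws it home with 1.4 N at 0 plus 70 N/m.
- pointer (a point): Tip of the white pointer on the carriage's +x side (viewer's axes), 36 mm above the table, 41 mm from the mirror's turning axis, level with it along the rail.
- mark (a point): Middle of the top of the red mark, a clip 10 mm wide along the rail, clamped at the scale on the viewer's +x side, 19 mm above the table; axes as the viewer's. 40 to 90 mm from the pointer's home along the rail. The pointer is right when it stands over the red clip along the rail.
- mirror: The mirror, 62 mm wide, 50 mm high, blue-backed, upright on the carriage. Origin on its upright turning axis 48 mm above the table; z up. The reflecting face lies in this frame's xz plane, through the axis, and looks along +y. At rest it faces the camera squarely (turn 0); it turns anticlockwise seen from above, up to 1.4 rad, against a spring of 0.012 N m plus 0.06 N m/rad. The mirror's top is 113 mm above the table.
- knob (a point): Centre of the yellow grip on top of the mirror, a bar 46 mm long (along the mirror's x, in the mirror's plane), 14 mm thick (along the mirror's y) and 34 mm high, its top 152 mm and its underside 118 mm above the table, on the turning axis. It is fixed to the mirror: pulling it moves the carriage, twisting it turns the mirror; its axes are the mirror's.
- sight (a point): Imaginary: the reflected line of sight of the camera. The point lies on the mirror's turning axis at the mirror's mid height, 85 mm above the table; the frame's +y is the level direction in which the camera sees by way of the mirror (it turns by twice the mirror's turn; at turn 0 it points back at the camera).
- tag (a point): Centre of the face of the orange tag (36 mm wide, 44 mm high, folded over the roof edge so that it shows from above) clipped to the side of a green model box van that faces the viewer; 85 mm above the table; x points out of the tag's face, z up. The van (230 mm long, 66 mm wide, roof 102 mm above the table, tag's fold up to 105 mm) is fixed on a wooden plinth 90 x 300 mm, between the viewer and the robot; its place and yaw differ each time.
- jar_c (a point): Centre of a small jar, 40 mm across, 45 mm high; a bystander.
- screwdriver_grip (a point): Handle of a screwdriver 150 mm long lying on the table; a bystander.
- mug: Blue mug, 80 mm across, 90 mm high, origin under its centre; a bystander.
- spool: Red spool, 56 mm across, 35 mm high, origin under its centre; a bystander.
- tray: Grey parts tray 130 x 180 x 30 mm, origin under its centre; a bystander.

How it is judged:
By the outcome, as a careful person would: the job done as asked, in the order asked, and still so for the second after the job is handed in, while the arm keeps its last pose, push and grip.
It also fails if it takes over 40 s, if anything falls off the work surface, if the arm or the gripper's body presses on something with over 40 N, if the wrist force passes 120 N, or if a joint passes its speed limit or range.

### The arm

A 6-joint arm with a two-finger parallel gripper is mounted at the origin on the work surface. World frame = base frame: x ahead of the robot, y to its left, z up, the work surface at z = 0. Lengths are in m, angles in rad, forces in N, time in s.
With the tool pointing down it reaches from about 0.225 to 0.875 m from the base axis. Payload 3.4 kg.
Tool frame: the origin (TCP) lies at the very end of the fingers, on their centre line; the grasp point (between the pads) lies 19 mm behind it (manip.grasp_offset is the distance from the TCP to the grasp point, in m); x points along the fingers, y is the direction in which the jaws open and shut, and the axes are right-handed (so a half turn about x gives the same grasp; the last joint's range is limited). The gripper opens to 85 mm and grips with 20 to 120 N. Pads are 22 mm wide; open, the fingers measure 114 mm over their backs; the gripper's body (76 mm by 85 mm) begins 54 mm behind the grasp point. The pads swing forward as they close: fully open they stand 13 mm farther back than shut.
Start: joints at [-1.256, 0.276, 1.505, -0, 1.361, -0.121], TCP at [0.243, -0.521, 0.231] pointing down, gripper open.
Joint ranges: [-2.89, 2.89], [-0.75, 2.08], [0.22, 2.7], [-1.18, 4.32], [0.11, 2.71], [-2.7, 2.7]. Speed limits (rad/s): [2.57, 2.57, 3.14, 3.14, 3.14, 3.14].

### API

Orientations are given as a unit quaternion [w, x, y, z].
In Python, from rig import manip gives the robot as it stands.
- The arm moves only by the tool step_arm, never from a script. Its argument "increments" is a list of rows, each an object with "grip": the opening, from 0 (shut) to 1 (fully open); "delta_pos": the shift along the world's x, y, z in m, a list of three; "twist": the turn about the world's z in degrees. A call has 1 to 10 rows; each row shifts and turns the commanded pose from where the row before left it; what a row does not reach is not made up. A row lasts 1/12 s, in which the tool goes at most 41.7 mm and 7.16 degrees, less where a joint would pass 70% of its speed; a pose out of reach is approached as far as the arm can. A call with a gripper value outside its range is refused whole. The fingers move at their own pace and stop on an object; "force" is the grip in N (left out, the last holds). Time passes only in rows, so rows that do not move let the fingers close. It gives the time, the measured TCP pose, the force and the opening at its end, in the units of the state.
- manip.get_state(): the state, without advancing time (a new reading comes with each control period).
- manip.get_image(name): name is "scene" or "top" or "wrist"; returns a dict with "img" (384x512x3 uint8, red, green, blue), "fx", "fy", "cx", "cy" (pixels), "rvec" (rotation vector, rad) and "tvec" (3), from world to camera coordinates, as OpenCV has them; the wrist camera has in their place "mount" (4x4, takes a point from camera to tool coordinates, whose origin is the TCP and whose axes are the tool frame's). Camera axes: x right, y down, z forward; pixel columns grow to the right and rows downward; lengths in m; the calibration is good to about 2 mm. A picture is of the moment at which its call begins: read the wrist's pose just before it. There is no depth.
- manip.sign_off(): hands the job in, once; it reports no verdict.
The state is a dict: "clock": time; "qpos": joint angles; "qd": joint speeds; "effort": joint torques, N m; "position": TCP position; "ee_rot": TCP orientation; "contact_force": force on the tool from outside, world axes, zero at the start; "moment": the same for the moment, N m; "width": finger opening in m.
Only numpy, scipy, OpenCV 4.12 (cv2) and the standard library are available. Lean on these libraries where they do the work, as an engineer would, in place of code of your own. Each camera call takes 0.05 s, during which the arm holds its last target. There are 200 camera calls.

## Working session

There is one attempt and no reset: what is moved stays moved. The work goes in short steps, Python scripts to look and compute and a tool call to move; the robot and the scene stay as the last step left them, time stands still between calls to the robot, and variables do not carry over. Pictures are saved under pics/ and viewed, about 8 in all and at most 12, crops included, and the job is handed in when it is done.

Besides the shell and the picture viewer there is one more tool, called after "Call:" in YAML: its name, and indented under it one key for each argument. step_arm: Moves the arm, as the interface text tells. Its arguments: {"type":"object","properties":{"increments":{"type":"array"},"force":{"type":"number"}},"required":["increments"]}

```bash
mkdir -p pics
cat > h.py <<'E'
import numpy as np, cv2
from scipy.spatial.transform import Rotation as R
from rig import manip
def grab(n,fn=None):
    s=manip.get_state(); d=manip.get_image(n)
    if 'mount' in d:
        q=np.array(s['ee_rot']); T=np.eye(4); T[:3,:3]=R.from_quat(q[[1,2,3,0]]).as_matrix(); T[:3,3]=s['position']
        C=T@np.array(d['mount'])
    else:
        M=cv2.Rodrigues(np.array(d['rvec'],float))[0]; C=np.eye(4); C[:3,:3]=M.T; C[:3,3]=-M.T@np.array(d['tvec']).ravel()
    d['C']=C
    if fn: cv2.imwrite('pics/'+fn,d['img'][:,:,::-1])
    return d
def ray(d,u,v):
    return d['C'][:3,3], d['C'][:3,:3]@np.array([(u-d['cx'])/d['fx'],(v-d['cy'])/d['fy'],1.])
def onz(d,u,v,z):
    o,r=ray(d,u,v); return o+r*(z-o[2])/r[2]
def two(a,pa,b,pb):
    o1,r1=ray(a,*pa);o2,r2=ray(b,*pb); t=np.linalg.lstsq(np.c_[r1,-r2],o2-o1,rcond=None)[0]
    p,q=o1+t[0]*r1,o2+t[1]*r2; return (p+q)/2,np.linalg.norm(p-q)
def proj(d,P):
    p=d['C'][:3,:3].T@(np.array(P)-d['C'][:3,3]); return d['fx']*p[0]/p[2]+d['cx'],d['fy']*p[1]/p[2]+d['cy']
E
python3 - <<'E'
from h import *
import pickle
D={n:grab(n,n+'0.png') for n in('scene','top','wrist')}
pickle.dump(D,open('d0.pkl','wb'))
for n in D: print(n,D[n]['fx'],D[n]['C'][:3,3].round(3),D[n]['C'][:3,2].round(3))
s=manip.get_state();print(s)
E
```

```text
scene 371.87945015718526 [ 1.213 -0.441  0.921] [-0.573  0.431 -0.697]
top 424.7278775564337 [0.468 0.026 1.448] [ 0.056  0.016 -0.998]
wrist 310.17994781578204 [ 0.31  -0.491  0.374] [-0.261 -0.119 -0.958]
{'clock': 0.15, 'qpos': array([-1.25601203e+00,  2.76448171e-01,  1.50582445e+00, -2.63518393e-06,
        1.36072190e+00, -1.20979894e-01]), 'qd': array([ 0.00047711, -0.00051705, -0.00372547,  0.00117918,  0.00028025,
       -0.00121166]), 'effort': array([ 2.12141560e-03, -4.17144012e+01, -2.46033078e+01, -1.56009169e-04,
        7.59296177e-03,  7.19345906e-06]), 'position': array([ 0.2425914 , -0.52088581,  0.23064645]), 'ee_rot': array([-0.15235674, -0.6903399 , -0.15334319,  0.69043762]), 'contact_force': array([-0.41591882, -0.9643544 , -0.13554091]), 'moment': array([-0.01009062,  0.01732277,  0.04331355]), 'width': 0.08525191988490807}
```

View pics/scene0.png

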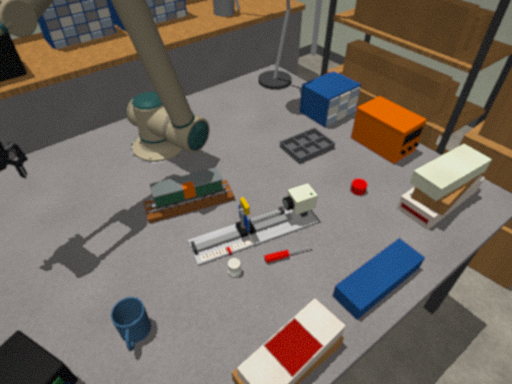

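View pics/top0.png

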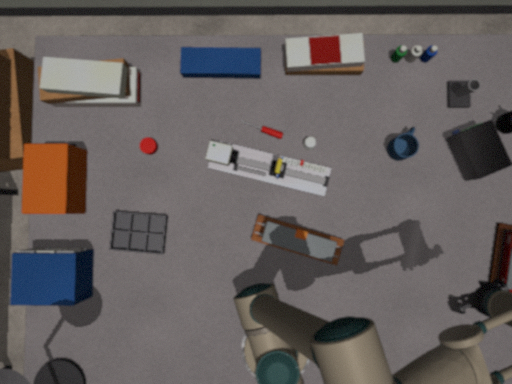

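The top view shows the viewer at about (210–330, 145–190): white camera box at left (218,153), yellow grip near (279,167), red mark near (302,163). The van with its orange tag is near (300,235). I'll enlarge both views next.

Run:
```python
from h import *
import pickle
D=pickle.load(open('d0.pkl','rb'))
a=cv2.resize(D['top']['img'][130:270,200:350],None,fx=4,fy=4,interpolation=cv2.INTER_CUBIC)[:560,:600]
b=cv2.resize(D['scene']['img'][160:270,140:330],None,fx=4,fy=4,interpolation=cv2.INTER_CUBIC)
cv2.imwrite('pics/ta.png',a[:,:,::-1]);cv2.imwrite('pics/sb.png',b[:,:,::-1])
def masks(im):
    h=cv2.cvtColor(im,cv2.COLOR_RGB2HSV)
    return dict(yel=cv2.inRange(h,(22,120,90),(34,255,255)),org=cv2.inRange(h,(6,200,150),(14,255,255)),red=cv2.inRange(h,(0,150,100),(4,255,255)))
for n in('top','scene'):
    for k,m in masks(D[n]['img']).items():
        c,l,st,ce=cv2.connectedComponentsWithStats(m)
        for i in range(1,c):
            x,y,w,hh,A=st[i]
            if A>3 and (200<x<350 and 130<y<270 if n=='top' else 140<x<330 and 160<y<270): print(n,k,st[i],ce[i].round(1))
```

```text
top yel [275 159   7  14  67] [277.9 165.8]
top red [301 161   2   4   5] [301.6 162.6]
scene yel [240 197  10  18  99] [244.5 205. ]
scene org [183 185   5   5  15] [184.7 186.7]
scene red [227 247   4   7  17] [228.7 250.1]
scene red [265 250  24  13 179] [276.2 255.7]
```

View pics/ta.png

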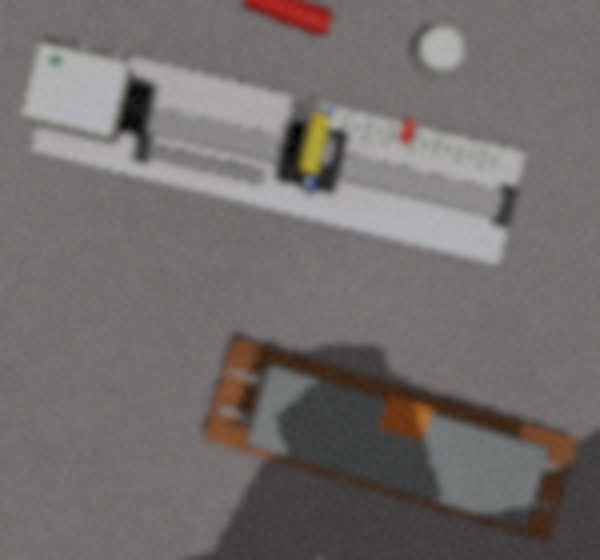

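View pics/sb.png

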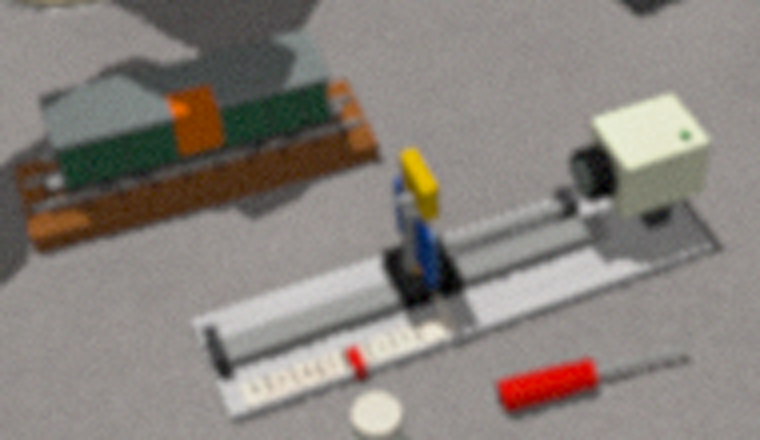

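The top crop shows the base's lower edge running (33,150)→(498,262), with the clip at (408,130) and the tag's fold edge from (385,395) to (432,407). The scene crop shows the clip at (356,362), the tag face centred near (198,122) and the grip's top at about (405,152)–(432,188). I'll work out rough positions, then use the wrist camera closer up.

Run:
```python
from h import *
import pickle
D=pickle.load(open('d0.pkl','rb'));t,s=D['top'],D['scene']
T=lambda U,V:(200+U/4-.375,130+V/4-.375)
S=lambda U,V:(140+U/4-.375,160+V/4-.375)
e=[onz(t,*T(*p),.012) for p in((33,150),(498,262),(525,152))]
for p in e:print('base',p.round(4))
y=(e[0]-e[1])[:2];print('len',np.linalg.norm(y),'w',np.linalg.norm(e[2]-e[1]),'yaw vy',np.degrees(np.arctan2(y[1],y[0]))-90, 'from x',np.degrees(np.arctan2(*(e[2]-e[1])[:2][::-1])))
print('clip',two(t,T(408,130),s,S(356,362)),onz(t,*T(408,130),.019).round(4))
g=onz(t,277.9,165.8,.150);print('grip',two(t,(277.9,165.8),s,(244.5,205)),g.round(4))
print('tagfold',[onz(t,*T(*p),.105).round(4) for p in((385,395),(432,407))])
print('tag scene corners',[onz(s,*S(*p),z).round(4) for p,z in(((170,98),.105),((213,87),.105),((180,155),.063),((222,143),.063))])
print(two(t,T(408,401),s,S(191,92)))
st=manip.get_state();q=st['ee_rot'];M=R.from_quat(q[[1,2,3,0]]).as_matrix();print(M.round(3),'jaw yaw',np.degrees(np.arctan2(M[1,1],M[0,1])))
```

```text
base [0.6081 0.2308 0.012 ]
base [ 0.5138 -0.1632  0.012 ]
base [ 0.607  -0.1865  0.012 ]
len 0.40515330152474416 w 0.09604065293920792 yaw vy -13.466422803136126 from x -14.046665787318222
clip (array([ 0.62572917, -0.08652604,  0.01562384]), np.float64(0.002112589103997227)) [ 0.6248 -0.0872  0.019 ]
grip (array([ 0.60041427, -0.00402876,  0.1384298 ]), np.float64(0.000755167884179641)) [ 0.599  -0.0041  0.15  ]
tagfold [array([ 0.406 , -0.0617,  0.105 ]), array([ 0.3968, -0.0986,  0.105 ])]
tag scene corners [array([ 0.3758, -0.0882,  0.105 ]), array([ 0.3858, -0.0539,  0.105 ]), array([ 0.3975, -0.0979,  0.063 ]), array([ 0.4066, -0.0635,  0.063 ])]
(array([ 0.40177884, -0.07935524,  0.1255492 ]), np.float64(0.0026940449562962905))
[[-0.     0.422 -0.907]
 [ 0.001 -0.907 -0.422]
 [-1.    -0.001 -0.   ]] jaw yaw -65.03251282461103
```

Call:
step_arm:
  increments:
    - {"grip":1,"delta_pos":[0.017,0.0245,0.004],"twist":-1.93}
    - {"grip":1,"delta_pos":[0.017,0.0245,0.004],"twist":-1.93}
    - {"grip":1,"delta_pos":[0.017,0.0245,0.004],"twist":-1.93}
    - {"grip":1,"delta_pos":[0.017,0.0245,0.004],"twist":-1.93}
    - {"grip":1,"delta_pos":[0.017,0.0245,0.004],"twist":-1.93}
    - {"grip":1,"delta_pos":[0.017,0.0245,0.004],"twist":-1.93}
    - {"grip":1,"delta_pos":[0.017,0.0245,0.004],"twist":-1.93}
    - {"grip":1,"delta_pos":[0.017,0.0245,0.004],"twist":-1.93}
    - {"grip":1,"delta_pos":[0.017,0.0245,0.004],"twist":-1.93}
    - {"grip":1,"delta_pos":[0.017,0.0245,0.004],"twist":-1.93}

```text
clock: 0.98
position: [0.4132, -0.2748, 0.2713]
ee_rot: [-0.034, -0.706, -0.034, 0.706]
contact_force: [0.4, -0.3, -0.8]
width: 0.0853
```

Call:
step_arm:
  increments:
    - {"grip":1,"delta_pos":[0.017,0.0245,0],"twist":-1.93}
    - {"grip":1,"delta_pos":[0.017,0.0245,0],"twist":-1.93}
    - {"grip":1,"delta_pos":[0.017,0.0245,0],"twist":-1.93}
    - {"grip":1,"delta_pos":[0.017,0.0245,0],"twist":-1.93}
    - {"grip":1,"delta_pos":[0.017,0.0245,0],"twist":-1.93}
    - {"grip":1,"delta_pos":[0.017,0.0245,0],"twist":-1.93}
    - {"grip":1,"delta_pos":[0.017,0.0245,0],"twist":-1.93}
    - {"grip":1,"delta_pos":[0.017,0.0245,0],"twist":-1.93}
    - {"grip":1,"delta_pos":[0.017,0.0245,0],"twist":-1.93}
    - {"grip":1,"delta_pos":[0,0,0],"twist":-1.93}

```text
clock: 1.82
position: [0.5683, -0.0513, 0.2706]
ee_rot: [-0.084, 0.703, -0.082, -0.702]
contact_force: [-0.6, -0.6, -0.3]
width: 0.0856
```

Run:
```python
from h import *
import pickle
d=grab('wrist'); s=manip.get_state()
pickle.dump(d,open('w1.pkl','wb'))
cv2.imwrite('pics/w1.png',cv2.resize(d['img'],None,fx=1.5,fy=1.5,interpolation=cv2.INTER_CUBIC)[:,:,::-1])
M=R.from_quat(s['ee_rot'][[1,2,3,0]]).as_matrix()
print(s['clock'],s['position'],s['qpos'].round(3),np.degrees(np.arctan2(M[1,1],M[0,1])),s['contact_force'])
```

```text
1.8667 [ 0.56682479 -0.05337313  0.27058289] [-2.170e-01  2.490e-01  1.446e+00  1.000e-03  1.448e+00  1.591e+00] -103.57000591436723 [-0.31769217 -0.94234202 -0.09400188]
```

View pics/w1.png

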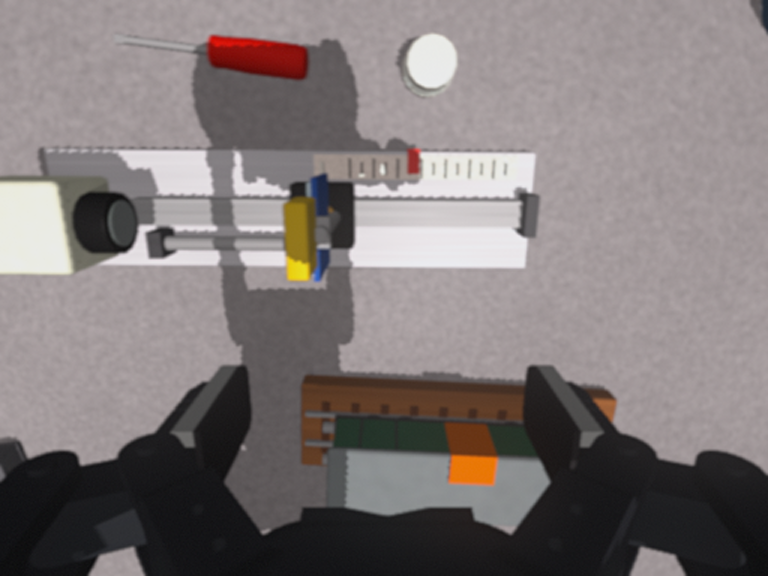

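The wrist view (1.5×) shows the base corners at (535,153) and (526,267), the clip at (414,160) and the grip at about (286–316, 198–280). The tag's fold edge runs (447,455)–(497,455) and its lower edge (446,423)–(492,423). The lens is at the left, around (122,222).

Run:
```python
from h import *
import pickle
D=pickle.load(open('d0.pkl','rb'));t,s=D['top'],D['scene'];w=pickle.load(open('w1.pkl','rb'))
W=lambda U,V:((U+.5)/1.5-.5,(V+.5)/1.5-.5)
T=lambda U,V:(200+U/4-.375,130+V/4-.375)
a,b,c=[onz(w,*W(*p),.012) for p in((535,153),(526,267),(45,150))]
print('base',a.round(4),b.round(4),c.round(4),'w',np.linalg.norm(a-b),'len',np.linalg.norm(a-c),'yaw',np.degrees(np.arctan2(*(c-a)[[1,0]]))-90)
print('top base in wrist',[ (np.array(proj(w,p))*1.5).round(0) for p in ([.6081,.2308,.012],[.5138,-.1632,.012],[.607,-.1865,.012])])
h=cv2.cvtColor(w['img'],cv2.COLOR_RGB2HSV)
for k,lo,hi in(('yel',(22,150,80),(34,255,255)),('red',(0,150,80),(4,255,255)),('org',(5,190,80),(16,255,255))):
    m=cv2.inRange(h,lo,hi);n,l,st,ce=cv2.connectedComponentsWithStats(m)
    for i in range(1,n):
        if st[i][4]>15:
            r=cv2.minAreaRect(np.argwhere(l==i)[:,::-1].astype(np.float32)); print(k,st[i],ce[i].round(1),r)
print('clip',two(t,(301.6,162.3),w,W(414,160)),onz(w,*W(414,160),.019))
print('tagfold',[onz(w,*W(*p),.104).round(4) for p in((447,455),(497,455))],'bottom',[onz(w,*W(*p),.063).round(4) for p in((446,423),(492,423))])
print('tag tri',two(t,T(408,401),w,W(472,455)))
print('grip top z.152',[onz(w,*W(*p),.152).round(4) for p in((286,199),(313,199),(313,280),(286,280))])
print('V for grip value', h[130:190,185:215,2][::6].tolist()[5])
```

```text
base [ 0.6064 -0.1863  0.012 ] [ 0.5114 -0.1644  0.012 ] [0.7039 0.2088 0.012 ] w 0.09752395361415805 len 0.4070336766802904 yaw -13.856998172658948
top base in wrist [array([ 69., 265.]), array([524., 264.]), array([535., 152.])]
yel [190 131  20  56 977] [199.6 158.5] ((199.416259765625, 158.5718536376953), (55.20857238769531, 18.919790267944336), 88.02507019042969)
red [ 138   24   67   29 1409] [172.   37.5] ((171.307861328125, 37.44104766845703), (66.80875396728516, 22.335664749145508), 7.594643592834473)
red [273 100   6  15  82] [275.3 106.9] ((275.5, 107.0), (14.0, 5.0), 90.0)
org [ 298  282   33   41 1112] [313.8 302.5] ((314.0, 302.0), (40.0, 32.0), 90.0)
clip (array([ 0.62453508, -0.08735273,  0.01592538]), np.float64(8.041897304596765e-05)) [ 0.62464412 -0.08725409  0.019     ]
tagfold [array([ 0.4051, -0.0602,  0.104 ]), array([ 0.3961, -0.098 ,  0.104 ])] bottom [array([ 0.406 , -0.0645,  0.063 ]), array([ 0.3968, -0.103 ,  0.063 ])]
tag tri (array([ 0.40144141, -0.07942147,  0.10513839]), np.float64(0.0007172468129243319))
grip top z.152 [array([ 0.6259, -0.0075,  0.152 ]), array([ 0.6224, -0.0221,  0.152 ]), array([ 0.5773, -0.009 ,  0.152 ]), array([0.581 , 0.0063, 0.152 ])]
V for grip value [149, 150, 146, 131, 120, 128, 140, 145, 146, 146, 147, 146, 147, 146, 147, 147, 145, 146, 141, 129, 112, 95, 90, 88, 90, 98, 104, 106, 106, 105]
```

Everything agrees to about 2 mm:
- **Rail:** yaw is −13.7°.
- **Grip:** about (0.600, −0.006).
- **Clip:** (0.6246, −0.0873), so travel is about 73 mm and the target axis is (0.583, −0.077).
- **Tag:** (0.401, −0.080), so the turn is about 52°.

Next I'll move over the grip and descend.

Call:
step_arm:
  increments:
    - {"grip":1,"delta_pos":[0.0111,0.0158,0],"twist":0}
    - {"grip":1,"delta_pos":[0.0111,0.0158,0],"twist":0}
    - {"grip":1,"delta_pos":[0.0111,0.0158,-0.02],"twist":0}
    - {"grip":1,"delta_pos":[0,0,-0.03],"twist":0}
    - {"grip":1,"delta_pos":[0,0,-0.03],"twist":0}
    - {"grip":1,"delta_pos":[0,0,-0.03],"twist":0}
    - {"grip":1,"delta_pos":[0,0,-0.02],"twist":0}
    - {"grip":1,"delta_pos":[0,0,-0.01],"twist":0}
    - {"grip":1,"delta_pos":[0,0,-0.0085],"twist":0}
    - {"grip":1,"delta_pos":[0,0,0],"twist":0}

```text
clock: 2.7
position: [0.5983, -0.0088, 0.1216]
ee_rot: [0.084, -0.701, 0.084, 0.703]
contact_force: [-0.7, 0.3, -0.2]
width: 0.0859
```

Run:
```python
from h import *
import pickle
d=grab('wrist');s=manip.get_state();pickle.dump(d,open('w2.pkl','wb'))
cv2.imwrite('pics/w2.png',d['img'][:,:,::-1]);print(s['position'],s['contact_force'])
```

```text
[ 0.59910887 -0.00874007  0.1228848 ] [ 0.30373148 -0.88135955  1.36787518]
```

View pics/w2.png

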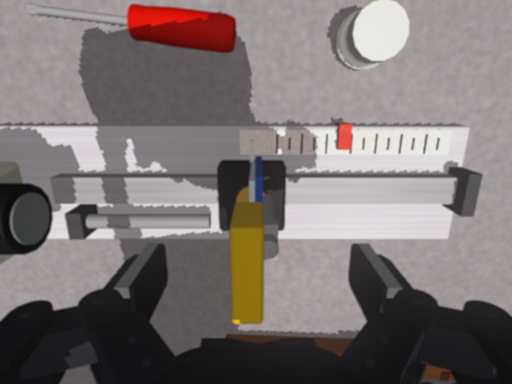

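The grip, at u≈231–264, stands between the open pads (165 and 350), about 3 mm off centre, which is fine. The clip is at (345,136). I'll remeasure with this closer view.

Run:
```python
from h import *
import pickle
w=pickle.load(open('w2.pkl','rb'));w1=pickle.load(open('w1.pkl','rb'))
h=cv2.cvtColor(w['img'],cv2.COLOR_RGB2HSV)
m=cv2.inRange(h,(0,150,80),(4,255,255));n,l,st,ce=cv2.connectedComponentsWithStats(m);print([ (a,c) for a,c in zip(st.tolist(),ce.round(1)) if 30<a[4]<2000])
print('clip',onz(w,345,136,.019).round(4),two(w,(345,136),w1,(275.5,107)))
print('base R',onz(w,466,127,.012).round(4),onz(w,449,238,.012).round(4),'topedge L',onz(w,10,126,.012).round(4))
print('grip near end',onz(w,247,322,.152).round(4),'edges',onz(w,232,322,.152).round(4),onz(w,262,322,.152).round(4))
print('grip centre prediction', proj(w,[.6,-.006,.152]))
```

```text
[([338, 124, 14, 25, 316], array([344.3, 136.1]))]
clip [ 0.6253 -0.0864  0.019 ] (array([ 0.62429816, -0.08709426,  0.01527703]), np.float64(0.0007035668189822876))
base R [ 0.6081 -0.1834  0.012 ] [ 0.5125 -0.1641  0.012 ] topedge L [0.6953 0.1712 0.012 ]
grip near end [ 0.5802 -0.      0.152 ] edges [0.5817 0.0063 0.152 ] [ 0.5787 -0.0064  0.152 ]
grip centre prediction (np.float64(249.22446096415615), np.float64(280.5662759965037))
```

Call:
step_arm:
  increments:
    - {"grip":0,"delta_pos":[0,0,0],"twist":0}
    - {"grip":0,"delta_pos":[0,0,0],"twist":0}
    - {"grip":0,"delta_pos":[0,0,0],"twist":0}
    - {"grip":0,"delta_pos":[0,0,0],"twist":0}
    - {"grip":0,"delta_pos":[0,0,0],"twist":0}
    - {"grip":0,"delta_pos":[0,0,0],"twist":0}
    - {"grip":0,"delta_pos":[0,0,0],"twist":0}
    - {"grip":0,"delta_pos":[0,0,0],"twist":0}
    - {"grip":0,"delta_pos":[0,0,0],"twist":0}
    - {"grip":0,"delta_pos":[0,0,0],"twist":0}
  force: 50

```text
clock: 3.58
position: [0.5994, -0.0082, 0.1236]
ee_rot: [-0.084, 0.703, -0.084, -0.702]
contact_force: [-0.9, 1.6, 4.9]
width: 0.0184
```

Call:
step_arm:
  increments:
    - {"grip":0,"delta_pos":[0,0,0],"twist":0}
    - {"grip":0,"delta_pos":[0,0,0],"twist":0}
    - {"grip":0,"delta_pos":[0,0,0],"twist":0}
    - {"grip":0,"delta_pos":[0,0,0],"twist":0}

```text
clock: 3.92
position: [0.5994, -0.0082, 0.1236]
ee_rot: [-0.084, 0.703, -0.084, -0.702]
contact_force: [-0.5, 2.0, 5.7]
width: 0.0188
```

Run:
```python
from h import *
s=manip.get_state();print(s['position'],s['contact_force'],s['moment'],s['width'])
```

```text
[ 0.59937628 -0.00823108  0.12363123] [-0.52788525  1.96857253  5.70857842] [-0.21890469  0.18249339 -0.03646652] 0.018833961983690764
```

Run:
```python
from h import *
d=grab('wrist');cv2.imwrite('pics/w3.png',cv2.resize(d['img'][100:,100:420],None,fx=2,fy=2)[:,:,::-1])
```

```text
(no output)
```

View pics/w3.png

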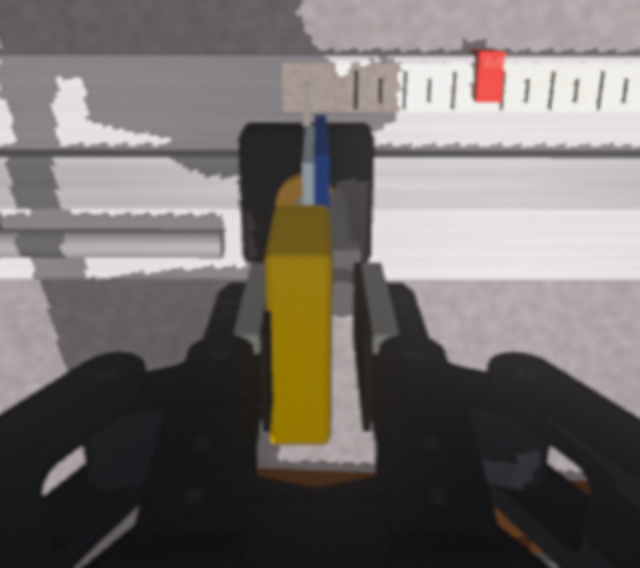

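Only the left pad touches the bar (edge at x≈270 in the crop). The right pad stands about 5 mm off, at x≈362 against the bar's 330. I'll re-centre by shifting the tool about 2.5 mm along +rail while closing.

Call:
step_arm:
  increments:
    - {"grip":0,"delta_pos":[0.0003,0.0012,0],"twist":0}
    - {"grip":0,"delta_pos":[0.0003,0.0012,0],"twist":0}
    - {"grip":0,"delta_pos":[0,0,0],"twist":0}
    - {"grip":0,"delta_pos":[0,0,0],"twist":0}
    - {"grip":0,"delta_pos":[0,0,0],"twist":0}
    - {"grip":0,"delta_pos":[0,0,0],"twist":0}
  force: 60

```text
clock: 4.47
position: [0.5996, -0.0074, 0.1237]
ee_rot: [-0.082, 0.702, -0.085, -0.702]
contact_force: [-1.7, -1.5, 5.9]
width: 0.0179
```

Run:
```python
from h import *
s=manip.get_state();print(s['position'],s['contact_force'],s['moment'],s['width'])
d=grab('wrist');cv2.imwrite('pics/w4.png',cv2.resize(d['img'][100:,100:420],None,fx=1.5,fy=1.5)[:,:,::-1])
```

```text
[ 0.59961669 -0.00742954  0.12368874] [-1.74969251 -1.47218491  5.89802321] [-0.95118547  0.44062389  0.03124459] 0.017896040985516122
```

View pics/w4.png

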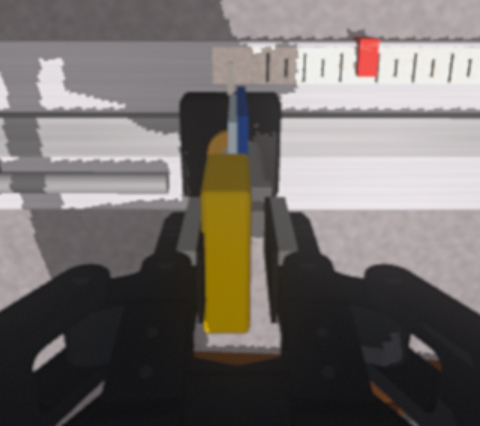

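The view is unchanged: the bar (205–250) sits against the left pad with the right one at 283, and forces are building. I'll open partway, re-centre a little farther and higher, and grip again.

Call:
step_arm:
  increments:
    - {"grip":0.5,"delta_pos":[0,0,0],"twist":0}
    - {"grip":0.5,"delta_pos":[0,0,0],"twist":0}
    - {"grip":0.5,"delta_pos":[0,0,0.001],"twist":0}
    - {"grip":0.5,"delta_pos":[0.001,0.001,0.001],"twist":0}
    - {"grip":0.5,"delta_pos":[0.001,0.001,0.001],"twist":0}
    - {"grip":0.5,"delta_pos":[0,0,0],"twist":0}

```text
clock: 5.02
position: [0.6021, -0.0037, 0.1259]
ee_rot: [-0.084, 0.702, -0.084, -0.702]
contact_force: [0.8, 0.2, -0.4]
width: 0.0427
```

Run:
```python
from h import *
s=manip.get_state();print(s['position'],s['contact_force'],s['moment'],s['width'])
d=grab('wrist');im=d['img'];h=cv2.cvtColor(im,cv2.COLOR_RGB2HSV);m=cv2.inRange(h,(22,120,60),(34,255,255))
for v in(250,280,310):
    print(v,np.flatnonzero(m[v])[[0,-1]], ''.join('#' if x<60 else '.' for x in h[v,150:370:2,2]))
M=R.from_quat(s['ee_rot'][[1,2,3,0]]).as_matrix();print('jaw ctr pix',[proj(d,np.array(s['position'])-M[:,0]*k) for k in(.0,.02,.03)], d['cx'], np.array(d['mount']).round(3))
u=np.flatnonzero(m[300])[[0,-1]];print([onz(d,x,300,.152).round(4) for x in u])
```

```text
[ 0.6020659  -0.00373344  0.12591527] [ 0.77648743  0.18518755 -0.42229861] [-0.01681415  0.03384897  0.01444893] 0.04266396863314542
250 [245 276] ................#####......######...........................................#####.......####..................
280 [245 275] ....############################.............................................########.##################......
310 [246 274] ############################.....................................................#############################
jaw ctr pix [(np.float64(256.8157221427386), np.float64(248.49058975859418)), (np.float64(256.68136648645964), np.float64(269.2993615048739)), (np.float64(256.5992957144002), np.float64(282.01034078273506))] 257.69306571018393 [[ 0.    -0.288  0.958 -0.143]
 [ 1.    -0.001 -0.     0.001]
 [ 0.001  0.958  0.288 -0.074]
 [ 0.     0.     0.     1.   ]]
[array([0.5919, 0.0036, 0.152 ]), array([ 0.5889, -0.0084,  0.152 ])]
```

Bar (245–275) and jaws (214–304 inner) are centred within about 1 mm now, so I'll close.

Call:
step_arm:
  increments:
    - {"grip":0.3,"delta_pos":[-0.0003,-0.001,0],"twist":0}
    - {"grip":0,"delta_pos":[0,0,0],"twist":0}
    - {"grip":0,"delta_pos":[0,0,0],"twist":0}
    - {"grip":0,"delta_pos":[0,0,0],"twist":0}
    - {"grip":0,"delta_pos":[0,0,0],"twist":0}
    - {"grip":0,"delta_pos":[0,0,0],"twist":0}
    - {"grip":0,"delta_pos":[0,0,0],"twist":0}
    - {"grip":0,"delta_pos":[0,0,0],"twist":0}
  force: 60

```text
clock: 5.73
position: [0.6016, -0.0049, 0.1264]
ee_rot: [-0.084, 0.702, -0.084, -0.702]
contact_force: [-1.1, 0.5, 6.4]
width: 0.0129
```

```bash
cat > chk.py <<'E'
from h import *
s=manip.get_state();print(s['clock'],s['position'],s['contact_force'].round(2),s['moment'].round(3),s['width'])
d=grab('wrist');im=d['img'];h=cv2.cvtColor(im,cv2.COLOR_RGB2HSV);m=cv2.inRange(h,(22,120,60),(34,255,255))
for v in(250,280):
    i=np.flatnonzero(m[v]);print(v,i[[0,-1]] if len(i) else 0, ''.join('#' if x<60 else '.' for x in h[v,190:330:2,2]))
M=R.from_quat(s['ee_rot'][[1,2,3,0]]).as_matrix();print('jaw yaw',np.degrees(np.arctan2(M[1,1],M[0,1])),s['qpos'].round(2))
E
python3 chk.py
```

```text
5.7333 [ 0.60159266 -0.00485866  0.12638575] [-1.13  0.49  6.45] [-0.003  0.176  0.017] 0.012945768273368343
250 [241 274] .............######......#.................#......######..............
280 [242 273] .....#####################................#####################.......
jaw yaw -103.63374513930164 [-0.12  0.39  1.61  0.    1.14  1.68]
```

Good grip: width 13 mm, both pads on, moments near zero. Pulling 74 mm along −rail.

Call:
step_arm:
  increments:
    - {"grip":0,"delta_pos":[-0.0022,-0.009,0],"twist":0}
    - {"grip":0,"delta_pos":[-0.0022,-0.009,0],"twist":0}
    - {"grip":0,"delta_pos":[-0.0022,-0.009,0],"twist":0}
    - {"grip":0,"delta_pos":[-0.0022,-0.009,0],"twist":0}
    - {"grip":0,"delta_pos":[-0.0022,-0.009,0],"twist":0}
    - {"grip":0,"delta_pos":[-0.0022,-0.009,0],"twist":0}
    - {"grip":0,"delta_pos":[-0.0022,-0.009,0],"twist":0}
    - {"grip":0,"delta_pos":[-0.0022,-0.009,0],"twist":0}
    - {"grip":0,"delta_pos":[0,0,0],"twist":0}
    - {"grip":0,"delta_pos":[0,0,0],"twist":0}

```text
clock: 6.62
position: [0.5844, -0.0751, 0.1264]
ee_rot: [-0.086, 0.703, -0.083, -0.701]
contact_force: [1.8, 5.3, 4.8]
width: 0.0127
```

```bash
python3 chk.py
python3 - <<'E'
from h import *
s=manip.get_state();p=np.array(s['position'][:2]);print('yprime',p@[.2368,.9716],'xprime',p@[.9716,-.2368])
d=grab('wrist');cv2.imwrite('pics/w5.png',cv2.resize(d['img'][40:300,100:420],None,fx=2.2,fy=2.2,interpolation=cv2.INTER_CUBIC)[:,:,::-1])
E
```

```text
6.6167 [ 0.58442585 -0.07506384  0.12639099] [1.83 5.26 4.79] [ 1.033 -0.045 -0.058] 0.012714466496177319
250 [240 272] .............######.......................##......######..............
280 [242 271] .....#####################................#####################.......
jaw yaw -103.73340730478813 [-0.25  0.37  1.64  0.01  1.13  1.56]
yprime 0.06565188923641566 xprime 0.5856415589965871
```

View pics/w5.png

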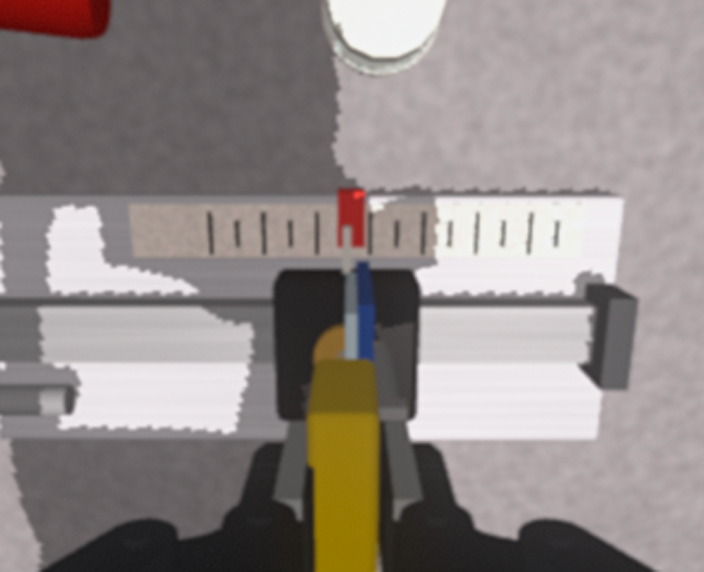

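The pointer tip at (347,230) stands over the clip, which spans 338–366, about 2 mm short of its middle. That matches the kinematics (y' 0.0657 vs 0.0636). I'll nudge 2 mm further, then twist +52°.

Call:
step_arm:
  increments:
    - {"grip":0,"delta_pos":[-0.0005,-0.002,0],"twist":0}
    - {"grip":0,"delta_pos":[0,0,0],"twist":4}
    - {"grip":0,"delta_pos":[0,0,0],"twist":6}
    - {"grip":0,"delta_pos":[0,0,0],"twist":6}
    - {"grip":0,"delta_pos":[0,0,0],"twist":6}
    - {"grip":0,"delta_pos":[0,0,0],"twist":6}
    - {"grip":0,"delta_pos":[0,0,0],"twist":6}
    - {"grip":0,"delta_pos":[0,0,0],"twist":6}
    - {"grip":0,"delta_pos":[0,0,0],"twist":6}
    - {"grip":0,"delta_pos":[0,0,0],"twist":6.4}

```text
clock: 7.55
position: [0.5839, -0.0761, 0.1264]
ee_rot: [0.235, 0.668, 0.238, -0.665]
contact_force: [0.6, 6.3, 6.9]
width: 0.0131
```

Call:
step_arm:
  increments:
    - {"grip":0,"delta_pos":[0,0,0],"twist":0}
    - {"grip":0,"delta_pos":[0,0,0],"twist":0}
    - {"grip":0,"delta_pos":[0,0,0],"twist":0}

```text
clock: 7.8
position: [0.5839, -0.0761, 0.1264]
ee_rot: [0.233, 0.668, 0.236, -0.666]
contact_force: [0.9, 7.1, 6.1]
width: 0.0128
```

```bash
python3 chk.py
python3 - <<'E'
from h import *
import pickle
s=manip.get_state();p=np.array(s['position'][:2]);print('yprime',p@[.2368,.9716],'xprime',p@[.9716,-.2368])
d=grab('wrist');pickle.dump(d,open('w6.pkl','wb'));cv2.imwrite('pics/w6.png',cv2.resize(d['img'],None,fx=1.5,fy=1.5,interpolation=cv2.INTER_CUBIC)[:,:,::-1])
t=np.array([.4012,-.0805])-p;a=np.degrees(np.arctan2(t[1],t[0]))%360;print('want jaw yaw',(a-76.3)/2-103.7)
E
```

```text
7.8 [ 0.58392565 -0.07607349  0.12638511] [0.9  7.07 6.06] [ 1.142 -0.103 -0.103] 0.01282180116567111
250 [240 272] .............######.......................##......######..............
280 [243 272] ......####################................######################......
jaw yaw -51.29463853901536 [-0.25  0.37  1.64  0.01  1.13  0.64]
yprime 0.06439214736914159 xprime 0.585355650508024
want jaw yaw -51.15133927976951
```

View pics/w6.png

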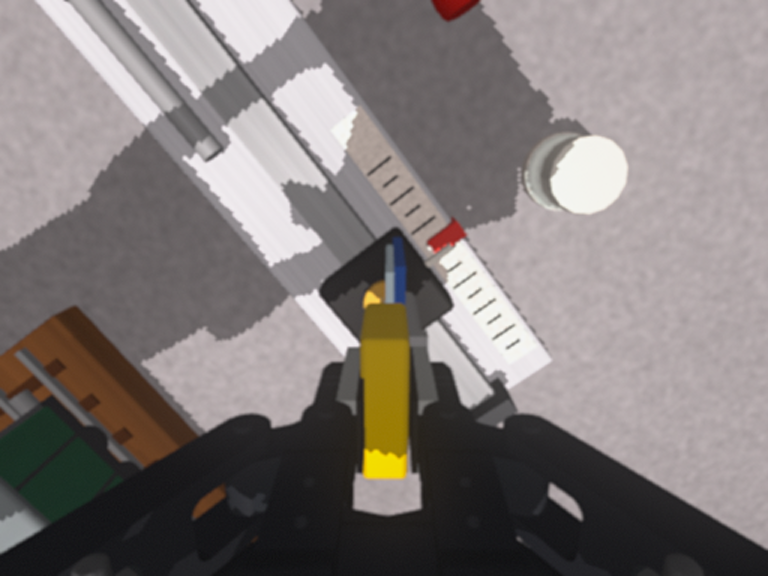

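The bar and mirror are turned, with the carriage beside the clip at (447,235) and the pointer at about (437,254). I'll check both along the rail numerically and recheck the rail yaw.

Run:
```python
from h import *
import pickle
w=pickle.load(open('w6.pkl','rb'));W=lambda U,V:((U+.5)/1.5-.5,(V+.5)/1.5-.5)
vy=np.array([.2368,.9716]);vx=np.array([.9716,-.2368])
h=cv2.cvtColor(w['img'],cv2.COLOR_RGB2HSV)
m=cv2.inRange(h,(0,140,60),(5,255,255));n,l,st,ce=cv2.connectedComponentsWithStats(m)
for i in range(1,n):
    if 60<st[i][4]<700:
        Q=np.array([onz(w,u,v,.019)[:2] for v,u in np.argwhere(l==i)]);print('clip',st[i],"y' range",np.percentile(Q@vy,[2,50,98]).round(4),"x'",np.percentile(Q@vx,[2,98]).round(4))
for q in((437,254),(440,250)): p=onz(w,*W(*q),.036)[:2];print('pointer',p@vx,p@vy)
e=[onz(w,*W(*p),.012)[:2] for p in((549,357),(372,95))];print('edge',e,np.degrees(np.arctan2(*(e[1]-e[0])[::-1]))-90)
cv2.imwrite('pics/w7.png',cv2.resize(w['img'][130:200,230:340],None,fx=6,fy=6,interpolation=cv2.INTER_CUBIC)[:,:,::-1])
```

```text
clip [288   0  31  14 261] y' range [0.1489 0.1532 0.1606] x' [0.6884 0.7037]
clip [286 147  24  21 244] y' range [0.0605 0.0655 0.0696] x' [0.6186 0.6364]
pointer 0.6188183692420066 0.06474172861651631
pointer 0.6212628723815766 0.06550146491389508
edge [array([ 0.607843  , -0.18296527]), array([ 0.65682121, -0.00849293])] -15.680593281912437
```

View pics/w7.png

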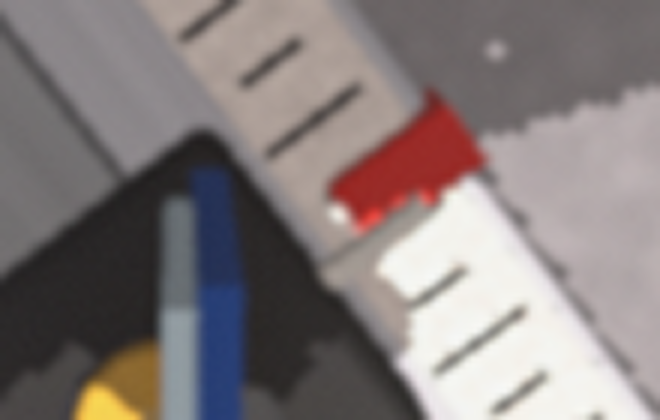

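Run:
```python
from h import *
import pickle
w=pickle.load(open('w6.pkl','rb'))
c=lambda U,V:(230+(U+.5)/6-.5,130+(V+.5)/6-.5)
for yaw in(-13.7,-14.5):
    a=np.radians(yaw);vx=np.array([np.cos(a),np.sin(a)]);vy=np.array([-np.sin(a),np.cos(a)])
    print(yaw)
    for k,q,z in(('ptr root',(330,262),.036),('ptr tip',(425,203),.036),('tip if on table of scale',(425,203),.012),('clip far end mid',(458,130),.019),('clip near end mid',(350,205),.019),('white bit',(340,212),.019)):
        p=onz(w,*c(*q),z)[:2];print(k,(p@vx).round(4),(p@vy).round(4))
# pointer/clip in earlier straight view w5-type: clip 352, pointer 347 (crop 2.2, offs 100,40) camera pose then differs by small shift
# base edges via Canny/Hough for yaw
w1=pickle.load(open('w1.pkl','rb'))
for nm,d in(('w1',w1),('w6',w)):
    g=cv2.cvtColor(d['img'],cv2.COLOR_RGB2GRAY)
    L=cv2.HoughLinesP(cv2.Canny(g,60,150),1,np.pi/720,50,minLineLength=90,maxLineGap=8)
    for x1,y1,x2,y2 in L[:,0]:
        P,Q=onz(d,x1,y1,.012),onz(d,x2,y2,.012);an=(np.degrees(np.arctan2(*(P-Q)[[1,0]]))%180)-90
        if -20<an<-8:print(nm,(x1,y1,x2,y2),an.round(2))
```

```text
-13.7
ptr root 0.6129 0.0653
ptr tip 0.627 0.0641
tip if on table of scale 0.6267 0.0583
clip far end mid 0.6361 0.0654
clip near end mid 0.6185 0.066
white bit 0.6168 0.066
-14.5
ptr root 0.6119 0.0738
ptr tip 0.6261 0.0728
tip if on table of scale 0.6258 0.067
clip far end mid 0.6352 0.0743
clip near end mid 0.6175 0.0746
white bit 0.6158 0.0746
w1 (np.int32(25), np.int32(99), np.int32(161), np.int32(100)) -13.92
w1 (np.int32(210), np.int32(101), np.int32(351), np.int32(101)) -13.52
w1 (np.int32(236), np.int32(151), np.int32(346), np.int32(151)) -13.49
w6 (np.int32(193), np.int32(0), np.int32(300), np.int32(147)) -13.9
w6 (np.int32(26), np.int32(2), np.int32(229), np.int32(238)) -13.99
w6 (np.int32(124), np.int32(1), np.int32(249), np.int32(160)) -13.79
w6 (np.int32(68), np.int32(0), np.int32(150), np.int32(99)) -13.87
w6 (np.int32(47), np.int32(2), np.int32(136), np.int32(107)) -13.82
w6 (np.int32(191), np.int32(79), np.int32(262), np.int32(174)) -15.11
w6 (np.int32(78), np.int32(62), np.int32(230), np.int32(238)) -13.84
w6 (np.int32(45), np.int32(1), np.int32(135), np.int32(107)) -13.8
w6 (np.int32(128), np.int32(2), np.int32(205), np.int32(99)) -13.38
w6 (np.int32(203), np.int32(12), np.int32(300), np.int32(146)) -14.02
w6 (np.int32(150), np.int32(35), np.int32(247), np.int32(158)) -13.72
```

Rail yaw is confirmed at −13.8°. The pointer tip is at y' 0.064 with the clip centre at about 0.0655 ±5 mm, and the turn is within 0.2° of what's wanted. I'll do one settle call and then hand in.

Call:
step_arm:
  increments:
    - {"grip":0,"delta_pos":[0,0,0],"twist":0}
    - {"grip":0,"delta_pos":[0,0,0],"twist":0}
    - {"grip":0,"delta_pos":[0,0,0],"twist":0}
    - {"grip":0,"delta_pos":[0,0,0],"twist":0}
    - {"grip":0,"delta_pos":[0,0,0],"twist":0}
    - {"grip":0,"delta_pos":[0,0,0],"twist":0}

```text
clock: 8.4
position: [0.5839, -0.0761, 0.1264]
ee_rot: [0.233, 0.668, 0.236, -0.666]
contact_force: [0.4, 6.8, 5.7]
width: 0.0129
```

```bash
python3 chk.py && python3 -c "
from rig import manip
print(manip.sign_off())"
```

```text
8.4 [ 0.58394672 -0.07607296  0.12639329] [0.42 6.76 5.69] [ 1.136 -0.121 -0.065] 0.012920511964772166
250 [240 272] .............######.......................##......######..............
280 [243 272] ......####################................######################......
jaw yaw -51.29710101369545 [-0.25  0.37  1.64  0.01  1.13  0.64]
the job is handed in; nothing more can be done
None
```

I gripped the yellow bar, drew the carriage about 73 mm along the rail to the red mark, then turned the mirror about 52° towards the van's orange tag. I handed in at 8.4 s, still holding the grip.

**Last checks**
- **Pointer:** it stands within about 2 mm of the clip's middle; the clip is ±5 mm.
- **Mirror turn:** the jaw yaw is −51.3° against the −51.15° computed for the tag, so the line of sight is about 0.3° off, or 1 mm at the tag.
- **Steadiness:** the pose did not change over the last 0.6 s, with about 7 N of sideways pull on the tool and the bar held on both sides.

**What went wrong or disagreed**
- **First grasp:** it closed about 3 mm off-centre with only one pad touching, so I opened, re-centred and gripped again before pulling.
- **Rail yaw:** one hand-picked edge gave −15.7° and one edge-detector line −15.1°. The other edge lines gave −13.4 to −14.0°, and I used −13.7°.
- **Clip position:** estimates along the rail ranged from 63.1 to 66 mm.
- **Grip width:** it reads 12.9 mm on a 14 mm bar.
- **Not checked:** I never viewed the tag through the mirror; the aim is from geometry only. I also took no final overview of the bystanders, though nothing in the moves came near them.

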